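Put the clip-in dust cap on the inspection camera

ROBOT

A 7-joint arm with a two-finger parallel gripper is mounted at the origin on a cart in front of the work surface, level with it; the furniture and walls round the work are solid. World frame = base frame: x ahead of the robot, y to its left, z up, the work surface at z = 0. Lengths are in m, angles in rad, forces in N, time in s.
With the tool pointing down it reaches from about 0.35 to 0.9 m from the base axis. Payload 8.1 kg.
Tool frame: the origin (TCP) lies midway between the tips of the shut fingers; the grasp point (between the pads) lies 19 mm behind it (arm.grasp_offset is the distance from the TCP to the grasp point, in m); z points along the fingers, y is the line along which they close (so a half turn about z gives the same grasp; the last joint's range is limited). The gripper opens to 85 mm and grips with 20 to 120 N. Pads are 22 mm wide; open, the fingers measure 114 mm over their backs; the gripper's body (76 mm by 85 mm) begins 54 mm behind the grasp point. The pads swing forward as they close: fully open they stand 13 mm farther back than shut.
Start: joints at [1.12, 0.434, 0.025, 1.573, -0.012, 1.134, -0.075], TCP at [0.213, -0.588, 0.231] pointing down, gripper open.
Joint ranges: [-2.62, 2.62], [-0.44, 2.09], [-1.27, 1.32], [0.08, 2.57], [-1.32, 4.46], [0.12, 2], [-2.74, 2.74]. Speed limits (rad/s): [2.22, 2.22, 3.01, 3.01, 3.14, 3.14, 3.14].

INTERFACE

Orientations are given as a 3x3 rotation matrix whose columns are the frame's x, y, z axes.
In Python, from rig import arm gives the robot as it stands.
- The arm moves only by the tool arm_command, never from a script. Its argument "targets" is one flat list of numbers, 7 for each row, row after row: the shift along the world's x, y, z in mm, then the turn, a rotation vector about the world's x, y, z in degrees, then the finger opening in mm, from 0 to 85.4. A call has 1 to 10 rows; each row is the pose to reach, as a shift and turn from the pose commanded when the call began; what a row does not reach only later rows make up. A row lasts 1/12 s, in which the tool goes at most 41.7 mm and 7.16 degrees, less where a joint would pass 70% of its speed; a pose out of reach is approached as far as the arm can. A call with a gripper value outside its range is refused whole. The fingers move at their own pace and stop on an object; "squeeze" is the grip in N (left out, the last holds). Time passes only in rows, so rows that repeat a pose let the fingers close. It gives the time, the measured TCP pose, the force, the opening and the grip force at its end, in the units of the state.
- arm.get_state(): the state, without advancing time (a new reading comes with each control period).
- arm.capture(name): name is "scene" or "top" or "wrist"; returns a dict with "img" (384x512x3 uint8, blue, green, red), "fx", "fy", "cx", "cy" (pixels), "rvec" (rotation vector, rad) and "tvec" (3), from world to camera coordinates, as OpenCV has them. Camera axes: x right, y down, z forward; pixel columns grow to the right and rows downward; lengths in m; the calibration is good to about 2 mm. A picture is of the moment at which its call begins. There is no depth.
- arm.close_job(): hands the job in; it is judged then, once.
The state is a dict: "t": time; "joint_positions": joint angles; "joint_velocities": joint speeds; "tau": joint torques, N m; "tcp_pos": TCP position; "tool_rot": TCP orientation; "contact_force": force on the tool from outside, world axes, zero at the start; "wrist_torque": the same for the moment, N m; "width": finger opening in m; "grasp_force": force on a finger pad.
Only numpy, scipy, OpenCV 4.12 (cv2) and the standard library are available. Lean on these libraries where they do the work, as an engineer would, in place of code of your own. Each camera call takes 0.05 s, during which the arm holds its last target. There are 200 camera calls.

TASK

Put the inspection camera's dust cap back on: squeeze the two sprung tabs of the cap to unclip it from its parking socket, carry it over, set it fully home in the mouth of the tilted lens with the tabs still squeezed, and let go so that the tabs spring out under the lens rim. Leave the other things on the worktop where they are.

Things in the scene. Friction and masses are not known exactly. Their poses are not given: they have to be found in the camera images.
- cap: black round clip-in cap, about 65 g. Origin: centre of its flange's underside; z: out of its face. Flange 62 mm across, 4 mm thick (z 0 to 4 mm); under it a plug 41 mm across, 5 mm deep, edge bevelled. Two finger tabs stand on the face at +y and -y (see joint tab_a), each with a hook below the plug (see point cap_foot). It starts clipped in the parking socket, turned up to 0.6 rad from the socket's axes
- cap_foot (a point): on the cap's axis, level with the undersides of its two hooks (cap z = -9.5 mm). Hooks at +y and -y, 10 mm wide, from z = -9.5 to -6 mm; tips 27.5 mm from the axis at rest, 19.5 mm when squeezed. Square-ended: the cap goes into or out of a mouth only while both tabs are squeezed at least 5.5 mm
- tab_a (a joint): how far the +y tab is squeezed inwards (m): 0 = sprung fully out, 0.008 = fully in, at its stop; spring 2 N at rest, 8 N fully in. The tab is an upright plate 18 mm wide (along cap x), 5 mm thick, from the cap's face to cap z = 28.5 mm. The two tabs' outer faces are 40 mm apart at rest, 24 mm fully squeezed
- tab_b (a joint): the same for the -y tab
- camera: inspection camera's stand, fixed: dark steel base 150 x 110 mm, 12 mm thick, with an aluminium yoke that holds the camera tilted. Origin: centre of the base's underside; the lens leans towards its -x, the mouth's centre at (-30, 0, 165) mm in this frame. It may stand to the left or the right of the parking socket
- lens: the camera's black lens barrel, 70 mm across, fixed. Origin: centre of the open mouth, in the plane of the rim's front; z: out of the mouth, 35 degrees from vertical. Mouth 46 mm across; the rim is a lip 4 mm thick, behind it the bore widens to 62 mm; 20 mm deep to the glass. Home, the cap's flange lies on the rim (origins together, z axes parallel, any angle about them)
- park: the parking socket, fixed: grey round socket 70 mm across on a 92 mm square aluminium plate, level, its mouth up and made like the lens mouth. Origin: centre of the plate's underside
- park_mouth (a point): centre of the parking socket's mouth, in the plane of its rim, 36 mm above the worktop
- microscope_a: microscope, fixed and solid, 334 x 204 x 477 mm, at the back between the two places where the camera and the socket can stand: cross from one to the other in front of it, near the robot. Origin: centre of its base's underside
- weight: bystander: small brass balance weight, 29 mm across, 42 mm high. Origin: centre of its underside
- plain_cap: bystander: plain black dust cap without tabs, 38 mm across, 13 mm high (does not belong to this camera). Origin: centre of its underside
- timer: bystander: white bench timer, 60 x 62 x 18 mm. Origin: centre of its underside
- petri: bystander: closed petri dish, 60 mm across, 15 mm high. Origin: centre of its underside
- slide_box: bystander: beige slide box, 63 x 86 x 34 mm. Origin: centre of its underside
- beaker: bystander: glass beaker, 53 mm across, 69 mm high. Origin: centre of its underside

How it is judged:
On the way, in this order (a step that is already met when the one before it is completed fails the run):
1. the cap is lifted clear of the parking socket with both tabs squeezed (distance between cap and park_mouth above 0.05 m and value of joint each of tab_a, tab_b above 0.004 m), for 0.1 s.
2. the cap is in the lens mouth with both tabs still squeezed (distance between cap and lens below 0.007 m and z of cap in the frame of lens below 0.004 m and value of joint each of tab_a, tab_b above 0.004 m), for 0.06 s.
At the end, for the whole second after the job is handed in: The cap is home on the lens: its flange on the rim (within 3 mm along the lens axis, centre within 6 mm of the mouth's, square to it within 0.1 rad), both tabs sprung out (within 2 mm of their rest), the cap at rest (z of cap in the frame of lens between -0.002 and 0.003 m and distance between cap and lens below 0.006 m and angle between the z axis of cap and the z axis of lens, either way round below 0.1 rad and value of joint each of tab_a, tab_b below 0.002 m and linear speed of cap below 0.02 m/s); the robot touches nothing.
It fails at once if a bystander is moved more than 30 mm (distance of any of weight, plain_cap, timer, petri, slide_box, beaker from where it was at the start of the episode above 0.03 m).
It also fails if it takes over 48 s, if anything falls off the work surface, if the arm or the gripper's body presses on something with over 40 N, if the wrist force passes 120 N, or if a joint passes its speed limit or range.

## Working session

There is one attempt and no reset: what is moved stays moved. The work goes in short steps, Python scripts to look and compute and a tool call to move; the robot and the scene stay as the last step left them, time stands still between calls to the robot, and variables do not carry over. Pictures are saved under pics/ and viewed, at most 10 in all, crops included, and the job is handed in when it is done.

Besides the shell and the picture viewer there is one more tool, called after ">>>" as name(argument=value, ...) on one line, values as JSON. arm_command: Moves the arm, as the interface text tells. Its arguments: {"type":"object","properties":{"targets":{"type":"array"},"squeeze":{"type":"number"}},"required":["targets"]}

```bash
mkdir -p pics; ls; cat > h.py <<'E'
import numpy as np, cv2
from rig import arm
def cap(n,fn=None):
    c=arm.capture(n); np.save(f'pics/{fn or n}.npy',c,allow_pickle=True)
    if fn: cv2.imwrite(f'pics/{fn}.png',c['img'])
    return c
def load(fn): return np.load(f'pics/{fn}.npy',allow_pickle=True).item()
def K(c): return np.array([[c['fx'],0,c['cx']],[0,c['fy'],c['cy']],[0,0,1.]])
def ray(c,u,v):
    R=cv2.Rodrigues(np.array(c['rvec'],float))[0]; t=np.array(c['tvec'],float).ravel()
    d=R.T@np.linalg.inv(K(c))@[u,v,1]; return -R.T@t, d/np.linalg.norm(d)
def onz(c,u,v,z):
    o,d=ray(c,u,v); return o+d*(z-o[2])/d[2]
def proj(c,P):
    return cv2.projectPoints(np.array(P,float).reshape(-1,1,3),np.array(c['rvec'],float),np.array(c['tvec'],float),K(c),None)[0].reshape(-1,2)
def tri(obs):
    A=np.zeros((3,3));b=np.zeros(3)
    for c,u,v in obs:
        o,d=ray(c,u,v);M=np.eye(3)-np.outer(d,d);A+=M;b+=M@o
    return np.linalg.solve(A,b)
E
python3 - <<'E'
from h import *
a=cap('scene','s0');b=cap('top','t0');w=cap('wrist','w0')
for c in (a,b,w): print(ray(c,c['cx'],c['cy']),c['fx'])
s=arm.get_state();print(s)
E
```

```text
pics
(array([-0.34535329,  0.79465784,  1.21570679]), array([ 0.55145552, -0.49598903, -0.67073966])) 421.1788244789321
(array([0.28949893, 0.10916421, 1.71574789]), array([ 0.18416644, -0.07279345, -0.98019582])) 477.5050894401949
(array([ 0.28023602, -0.56360276,  0.37401109]), array([-0.2619985 , -0.09409674, -0.96046998])) 319.85437050458205
{'t': 0.15, 'joint_positions': array([ 1.12036929,  0.43506612,  0.0249502 ,  1.57386649, -0.01160934,
        1.13402652, -0.07511566]), 'joint_velocities': array([ 5.60455118e-04, -2.00207854e-03, -1.09114758e-05, -4.54625130e-03,
       -9.40056969e-04,  1.09138515e-03,  7.26090001e-04]), 'tau': array([ 2.51066551e-03, -6.70887709e+01,  1.02642026e+00, -3.16451311e+01,
        1.56684121e-02,  9.00849933e-03, -9.48135543e-07]), 'tcp_pos': array([ 0.2128758 , -0.58722053,  0.23071235]), 'tool_rot': array([[ 9.40138185e-01,  3.40793105e-01, -5.02643079e-04],
       [ 3.40793463e-01, -9.40137530e-01,  1.11342945e-03],
       [-9.31045427e-05, -1.21807502e-03, -9.99999254e-01]]), 'contact_force': array([-0.4110542 ,  0.21472322,  0.51566068]), 'wrist_torque': array([-0.00118888, -0.03199898, -0.01135336]), 'grasp_force': 0.0, 'width': 0.08563757004955908}
```

View pics/t0.png

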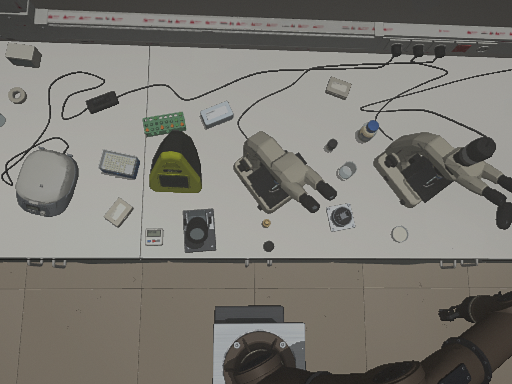

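View pics/s0.png

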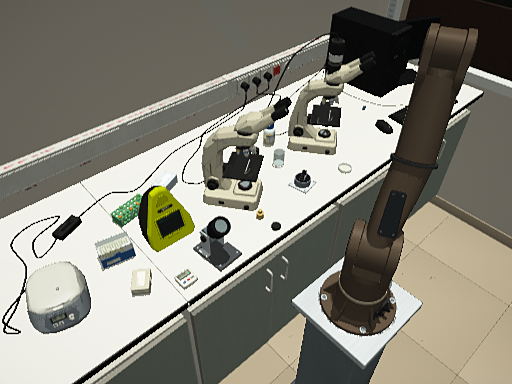

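The top view shows the socket with its cap near (341,216) and the tilted camera near (198,231). The scene view shows them at (303,180) and (218,238). I'll zoom in on both.

```bash
python3 - <<'E'
from h import *
t=load('t0');s=load('s0')
f=lambda i,x,y,w,h:cv2.resize(i[y:y+h,x:x+w],(390,290),interpolation=cv2.INTER_CUBIC)
a=np.hstack([f(t['img'],172,205,52,39*52//52+10),f(t['img'],315,195,52,39)]);b=np.hstack([f(s['img'],185,205,80,60),f(s['img'],280,160,48,36)])
cv2.imwrite('pics/z0.png',np.vstack([a,b]))
# park plate: bright
for p in [(341,217)]: print(onz(t,*p,.036),onz(s,303,182,.036))
print(onz(t,199,231,.012), onz(t,197,231,.165))
E
```

```text
[ 0.51949117 -0.2947227   0.036     ] [ 0.49860866 -0.27504735  0.036     ]
[0.46780081 0.21278025 0.012     ] [0.45174192 0.20988957 0.165     ]
```

View pics/z0.png

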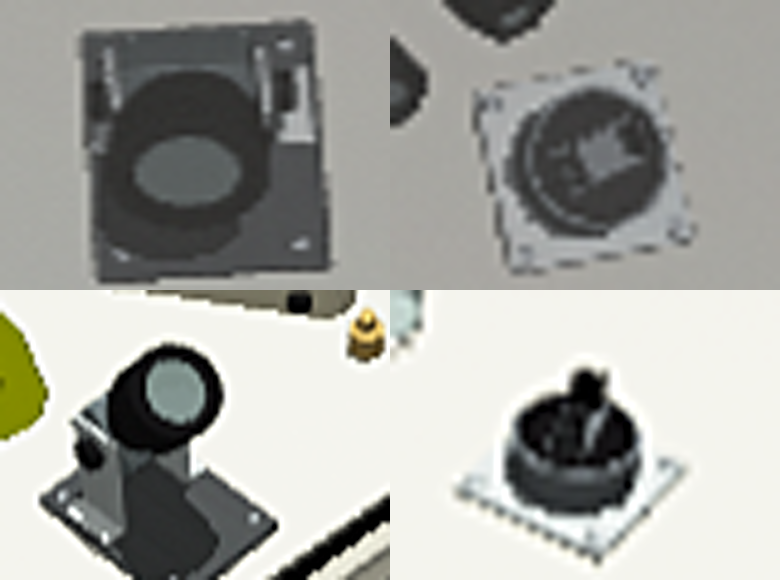

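The crops show the lens mouth facing the robot, leaning toward world -x, and the cap clipped in the socket with its two tabs upright. Next I'll move above the socket for a wrist view.

>>> arm_command(targets=[30,30,20,0,0,0,85,60,60,20,0,0,0,85,90,88,20,0,0,0,85,120,118,20,0,0,0,85,150,147,20,0,0,0,85,180,176,20,0,0,0,85,210,206,20,0,0,0,85,240,235,20,0,0,0,85,270,265,20,0,0,0,85,300,295,20,0,0,0,85])

```text
t: 0.98
tcp_pos: [0.5082, -0.2967, 0.2513]
tool_rot: [[0.94, 0.341, -0.0], [0.341, -0.94, -0.0], [-0.0, -0.0, -1.0]]
contact_force: [0.2, -1.2, 0.0]
width: 0.085
grasp_force: 0.0
```

>>> arm_command(targets=[0,0,0,0,0,0,85,0,0,0,0,0,0,85,0,0,0,0,0,0,85,0,0,0,0,0,0,85])

```text
t: 1.32
tcp_pos: [0.5061, -0.2998, 0.2511]
tool_rot: [[0.941, 0.339, -0.001], [0.339, -0.941, -0.001], [-0.001, 0.0, -1.0]]
contact_force: [-0.2, -0.3, 1.3]
width: 0.0848
grasp_force: 0.0
```

```bash
python3 - <<'E'
from h import *
w=cap('wrist','w1');cv2.imwrite('pics/w1b.png',cv2.resize(w['img'],(800,600),interpolation=cv2.INTER_CUBIC))
s=arm.get_state();print(s['t'],s['tcp_pos'],s['joint_positions']); print(s['tool_rot'])
E
```

```text
1.3667 [ 0.50601942 -0.29990552  0.25122527] [ 0.5277454   0.36574824 -0.11564278  1.62942311  0.04610325  1.14947885
 -0.8249503 ]
[[ 9.41061840e-01  3.38233803e-01 -7.12389308e-04]
 [ 3.38233471e-01 -9.41062070e-01 -5.47259986e-04]
 [-8.55504383e-04  2.74051582e-04 -9.99999597e-01]]
```

View pics/w1b.png

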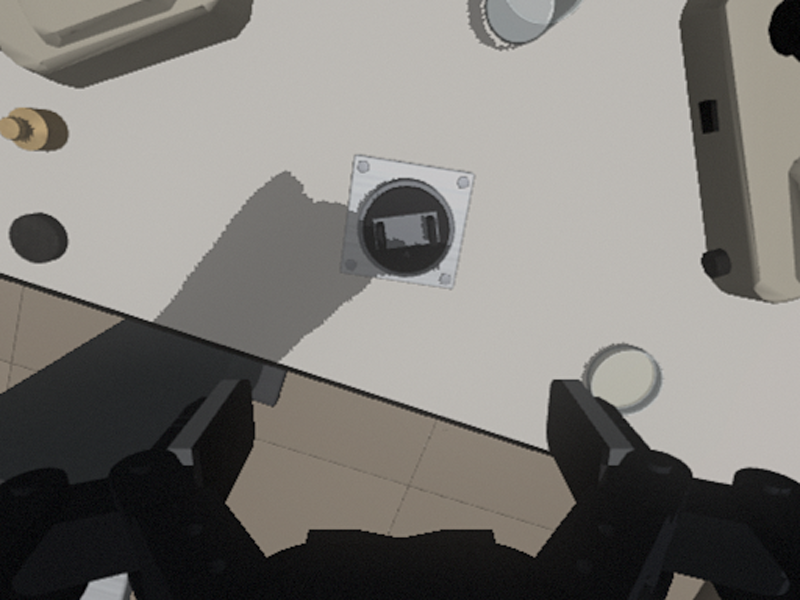

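The socket and cap sit at about (407,230) in the enlarged wrist view. The tabs are near (380,236) and (431,228), so they are separated almost along the finger axis. I'll measure this more precisely on a zoom.

```bash
python3 - <<'E'
from h import *
w=load('w1');i=w['img']
x0,y0=215,95;c=i[y0:y0+90,x0:x0+90]
g=cv2.cvtColor(c,cv2.COLOR_BGR2GRAY)
big=cv2.resize(c,(600,600),interpolation=cv2.INTER_CUBIC)
big=np.clip(255*(big/255.)**.6,0,255).astype('uint8')
cv2.imwrite('pics/z1.png',big)
print(proj(w,[.506,-.3,.251]))
E
```

```text
[[254.90653912 248.53214915]]
```

View pics/z1.png

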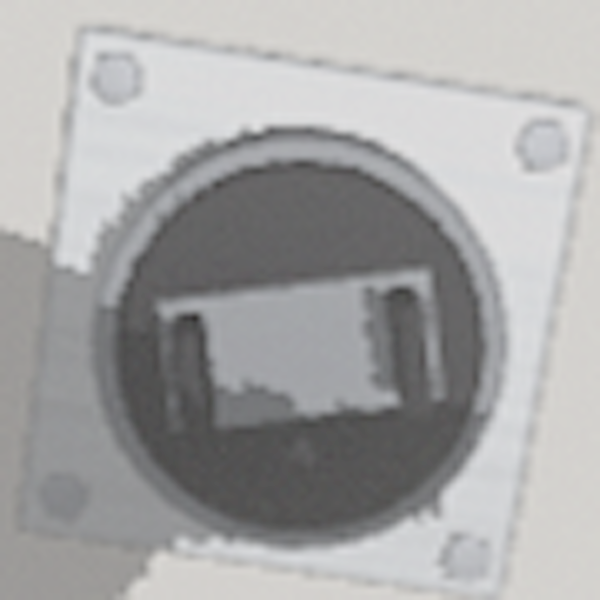

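```bash
python3 - <<'E'
from h import *
w=load('w1');s=90/600
P=lambda x,y,z:onz(w,215+(x+.5)*s-.5,95+(y+.5)*s-.5,z)
print('flange',P(300,347,.040), [np.linalg.norm(P(300+a,347+b,.04)-P(300,347,.04)) for a,b in((185,0),(0,185))])
a,b=P(193,370,.0645),P(407,347,.0645);print('tabs',(a+b)/2,np.linalg.norm(a-b),np.degrees(np.arctan2(*(a-b)[[1,0]])))
cs=[P(155,300,.041),P(430,268,.041),P(445,400,.041),P(178,430,.041)]
d=cs[0]-cs[1];print('rect',np.mean(cs,0),np.degrees(np.arctan2(d[1],d[0])),np.linalg.norm(d)); d=cs[3]-cs[2];print(np.degrees(np.arctan2(d[1],d[0])))
pc=[P(78,28,.006),P(588,108,.006),P(497,598,.006),P(22,527,.006)]
print('plate',np.mean(pc,0),[np.linalg.norm(pc[i]-pc[i-1]) for i in range(4)])
t=arm.get_state()['tool_rot'];print('tool y',np.degrees(np.arctan2(t[1,1],t[0,1])))
# camera base from top crop
T=load('t0');q=lambda x,y,z:onz(T,172+x*52/390-.5,205+y*49/290-.5,z)
B=[q(82,32,.012),q(312,20,.012),q(330,268,.012),q(100,282,.012)]
print('base',np.mean(B,0),[np.linalg.norm(B[i]-B[i-1]) for i in range(4)])
ax=(B[0]+B[1]-B[2]-B[3]);print('cam x yaw',np.degrees(np.arctan2(ax[1],ax[0])))
print('glass',q(187,170,.165-.0164))
E
```

```text
flange [ 0.52543321 -0.29800346  0.04      ] [np.float64(0.030808872583061843), np.float64(0.03162868535651504)]
tabs [ 0.5270708  -0.29707792  0.0645    ] 0.033403878689716976 115.94927116864741
rect [ 0.52518717 -0.29840094  0.041     ] 116.39090646935726 0.045580048380800486
116.27440197457652
plate [ 0.52462328 -0.29800326  0.006     ] [np.float64(0.09057620045312903), np.float64(0.09091741141480734), np.float64(0.09082962146694994), np.float64(0.09023416323003777)]
tool y -70.23069495207551
base [0.4722122  0.21288766 0.012     ] [np.float64(0.1504286265707885), np.float64(0.10911203379608338), np.float64(0.15006223896938706), np.float64(0.10747483503190865)]
cam x yaw 4.6203338747557225
glass [0.44617468 0.21260702 0.1486    ]
```

The flange, tabs and plate agree within 1–2 mm: the cap is at (0.5255, -0.298), with the tab line at 116.3°. The tool needs +6.5° about z. I'll approach to 70 mm above the grasp.

>>> arm_command(targets=[7,1,-35,0,0,3,75,14,2,-70,0,0,6.5,70,19.5,2,-105,0,0,6.5,65,19.5,2,-140,0,0,6.5,65,19.5,2,-140,0,0,6.5,65,19.5,2,-140,0,0,6.5,65], squeeze=50)

```text
t: 1.87
tcp_pos: [0.5248, -0.297, 0.1103]
tool_rot: [[0.896, 0.443, -0.004], [0.443, -0.896, 0.001], [-0.003, -0.003, -1.0]]
contact_force: [-0.4, 0.0, 0.4]
width: 0.0652
grasp_force: 0.0
```

```bash
python3 - <<'E'
from h import *
w=cap('wrist','w2');cv2.imwrite('pics/w2b.png',cv2.resize(w['img'],(800,600),interpolation=cv2.INTER_CUBIC))
s=arm.get_state();print(s['t'],s['tcp_pos'],s['width']); print(s['tool_rot'][:,1:],np.degrees(np.arctan2(s['tool_rot'][1,1],s['tool_rot'][0,1])))
E
```

```text
1.9167 [ 0.52641919 -0.29747848  0.11236558] 0.06499616785902583
[[ 4.43453159e-01 -1.20118035e-04]
 [-8.96297513e-01 -3.40950654e-04]
 [ 2.52326517e-04 -9.99999935e-01]] -63.67558437937267
```

View pics/w2b.png

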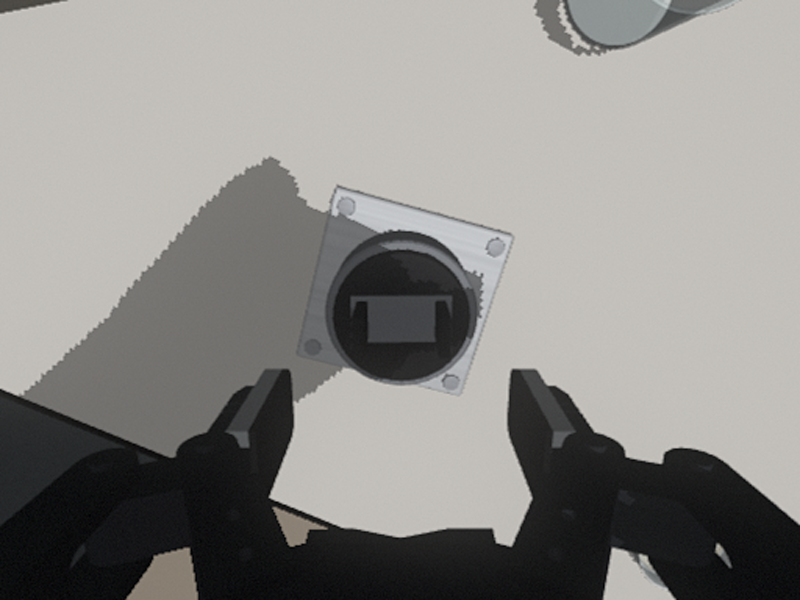

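The wrist view shows the cap centred between the open fingers: tabs midway at column 401, fingers midway at 401, and the edges parallel. Descend and squeeze.

>>> arm_command(targets=[-0.5,-0.5,-25,0,0,0,60,-0.5,-0.5,-50,0,0,0,60,-0.5,-0.5,-62,0,0,0,60,-0.5,-0.5,-66,0,0,0,60,-0.5,-0.5,-66,0,0,0,60,-0.5,-0.5,-66,0,0,0,60])

```text
t: 2.42
tcp_pos: [0.5272, -0.2974, 0.047]
tool_rot: [[0.896, 0.445, 0.002], [0.445, -0.896, -0.001], [0.001, 0.002, -1.0]]
contact_force: [0.1, -0.4, 0.3]
width: 0.0598
grasp_force: 0.0
```

```bash
python3 - <<'E'
from h import *
w=load('w2');print(onz(w,401/1.5625,316/1.5625,.04))
s=arm.get_state();print(s['t'],s['tcp_pos'],s['width'],s['contact_force'])
E
```

```text
[ 0.52560252 -0.29783926  0.04      ]
2.4167 [ 0.52720505 -0.29743426  0.04702548] 0.05980884981793876 [ 0.095497   -0.41297237  0.27112359]
```

>>> arm_command(targets=[-1,-0.5,-2,0,0,0,50,-1,-0.5,-2,0,0,0,40,-1,-0.5,-2,0,0,0,30,-1,-0.5,-2,0,0,0,20,-1,-0.5,-2,0,0,0,15,-1,-0.5,-2,0,0,0,15,-1,-0.5,-2,0,0,0,15,-1,-0.5,-2,0,0,0,15], squeeze=50)

```text
t: 3.08
tcp_pos: [0.526, -0.2978, 0.0451]
tool_rot: [[0.896, 0.445, 0.002], [0.445, -0.896, -0.001], [0.001, 0.002, -1.0]]
contact_force: [-2.9, 1.0, 12.4]
width: 0.0213
grasp_force: 49.4
```

>>> arm_command(targets=[0,0,10,0,0,0,15,0,0,30,0,0,0,15,0,0,60,0,0,0,15,0,0,90,0,0,0,15,0,0,120,0,0,0,15,0,0,120,0,0,0,15,0,0,120,0,0,0,15])

```text
t: 3.67
tcp_pos: [0.5264, -0.2979, 0.1659]
tool_rot: [[0.896, 0.445, 0.004], [0.445, -0.896, -0.002], [0.003, 0.004, -1.0]]
contact_force: [0.4, 0.1, -1.9]
width: 0.0212
grasp_force: 50.2
```

```bash
python3 - <<'E'
from h import *
w=cap('wrist','w3');t=cap('scene','s3')
i=cv2.resize(w['img'],(500,375));j=cv2.resize(t['img'][120:210,260:360],(300,375),interpolation=cv2.INTER_CUBIC)[:,:300]
cv2.imwrite('pics/w3b.png',np.clip(255*(np.hstack([i,j])/255.)**.6,0,255).astype('uint8'))
s=arm.get_state();print(s['t'],s['tcp_pos'],s['width'],s['contact_force'],s['grasp_force'],s['joint_positions'])
E
```

```text
3.7667 [ 0.52475393 -0.2971533   0.16304188] 0.02164409266739033 [ 0.64796037 -0.02343561 -1.48221929] 50.23724377155304 [ 0.52586358  0.4688082  -0.14110841  1.70207605  0.07682157  0.97678192
 -0.75295814]
```

View pics/w3b.png

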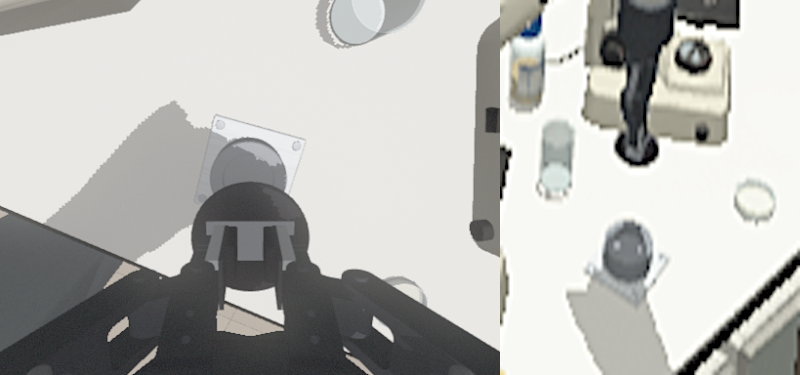

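The cap is held squeezed and clear of the socket, which is visible empty. Before crossing I'll check how far the microscope's eyepieces reach toward the robot.

```bash
python3 - <<'E'
from h import *
t=load('t0');s=load('s0')
for a,b in [((311,206),(285,101)),((330,192),(285,101)),((311,206),(276,109))]:
    print(tri([(t,*a),(s,*b)]), [proj(c,tri([(t,*a),(s,*b)]))[0] for c in(t,s)])
w=load('w3');print('cap',onz(w,256.6,236*1.024,.158))
E
```

```text
[ 0.48227703 -0.10647518  0.49981139] [array([311.64879344, 206.69978548]), array([284.2456048 , 100.96097393])]
[ 0.53110686 -0.16496215  0.45528918] [array([329.7540131 , 191.73984699]), array([285.27869421, 101.01224643])]
[ 0.49840453 -0.10316369  0.46288672] [array([307.94053572, 202.87738826]), array([279.48211027, 109.11610391])]
cap [ 0.52677788 -0.29894627  0.158     ]
```

>>> arm_command(targets=[-30,0,20,0,0,-2,15,-65,0,35,0,0,-4,15,-100,0,50,0,0,-6,15,-130,12,65,0,0,-8,15,-150,40,75,0,0,-10,15,-162,75,85,0,0,-12,15,-165,112,90,0,0,-14,15,-165,150,90,0,0,-16,15,-165,188,90,0,0,-19,15,-165,226,90,0,0,-22,15])

```text
t: 4.6
tcp_pos: [0.359, -0.0698, 0.2526]
tool_rot: [[0.997, 0.074, -0.002], [0.074, -0.997, -0.0], [-0.002, -0.0, -1.0]]
contact_force: [1.1, -0.1, -0.7]
width: 0.0214
grasp_force: 50.2
```

>>> arm_command(targets=[0,38,8,0,0,0,15,0,76,16,0,0,0,15,0,114,24,0,0,0,15,0,152,32,0,0,0,15,-2,190,40,0,0,0,15,-6,230,45,0,0,0,15,-10,265,50,0,0,0,15,-10,265,50,0,0,0,15,-10,265,50,0,0,0,15,-10,265,50,0,0,0,15])

```text
t: 5.43
tcp_pos: [0.3499, 0.1928, 0.3023]
tool_rot: [[0.997, 0.077, -0.002], [0.077, -0.997, -0.001], [-0.002, 0.001, -1.0]]
contact_force: [-0.0, -0.4, -0.9]
width: 0.0211
grasp_force: 50.2
```

```bash
python3 - <<'E'
from h import *
w=cap('wrist','w4');cv2.imwrite('pics/w4b.png',np.clip(255*(cv2.resize(w['img'],(800,600),interpolation=cv2.INTER_CUBIC)/255.)**.6,0,255).astype('uint8'))
s=arm.get_state();print(s['t'],s['tcp_pos'],s['width'],s['grasp_force'],s['joint_positions']);print(s['tool_rot'])
print(proj(w,[.442,.2105,.165])*1.5625)
E
```

```text
5.4833 [0.35005118 0.19233001 0.30237629] 0.021551866616777476 50.20918428897858 [ 0.00949963  0.04941644 -0.65745051  1.91607253  0.03238192  1.18887102
 -2.15434067]
[[ 0.99711469  0.07588562 -0.00191755]
 [ 0.07588327 -0.9971159  -0.00127097]
 [-0.00200847  0.00112179 -0.99999735]]
[[378.6561012  108.91017324]]
```

View pics/w4b.png

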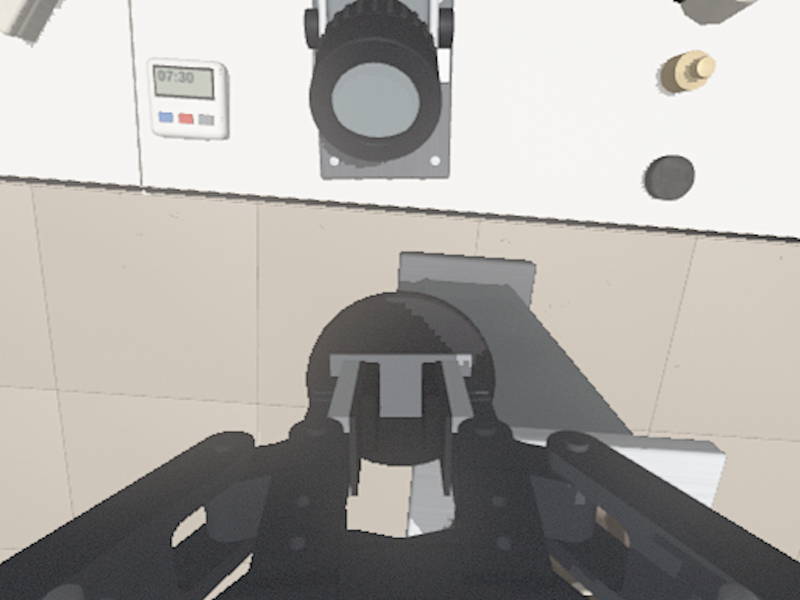

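The view shows the lens front ring spanning columns 309–441 with its bottom at row about 160, and the glass at columns 331–420 with its top at row about 62. I'll extract these extents by mask and compare them with the pose predicted from the base.

```bash
python3 - <<'E'
from h import *
w=load('w4')
psi=np.radians(4.6);L=np.array([-np.sin(.6109)*np.cos(psi),-np.sin(.6109)*np.sin(psi),np.cos(.6109)])
M=np.array([.442,.2105,.165]);e2=np.array([-np.sin(psi),np.cos(psi),0]);e1=np.cross(e2,L)
def circ(r,d=0):
    a=np.linspace(0,2*np.pi,200); p=proj(w,[M+d*L+r*(np.cos(t)*e1+np.sin(t)*e2) for t in a])*1.5625
    return p.min(0).round(1),p.max(0).round(1)
print('outer',circ(.035),'mouth',circ(.023),'glass',circ(.031,-.02))
i=w['img'];hsv=cv2.cvtColor(i,cv2.COLOR_BGR2HSV);g=cv2.cvtColor(i,cv2.COLOR_BGR2GRAY)
r=g[20:115,190:290]
m=((r>60)).astype('uint8');n,lab,st,ce=cv2.connectedComponentsWithStats(m)
k=lab[62-20,240-190];print('glass px',(st[k,:2]+[190,20])*1.5625,(st[k,:2]+st[k,2:4]+[190,20])*1.5625)
d=(r<40).astype('uint8');n,lab,st,ce=cv2.connectedComponentsWithStats(d)
k=lab[95-20,240-190];print('dark px',(st[k,:2]+[190,20])*1.5625,(st[k,:2]+st[k,2:4]+[190,20])*1.5625)
q=lambda x,y,z:onz(w,x/1.5625-.18,y/1.5625-.18,z)
bl,br=q(320,178,.012),q(450,178,.012);d=bl-br;print(bl,br,np.linalg.norm(d),np.degrees(np.arctan2(-d[0],d[1])))
print('base front mid',(bl+br)/2,'->origin',(bl+br)/2+.075*np.array([np.cos(psi),np.sin(psi),0]))
for u in [(180,62),(300,70),(280,110)]: print(u,g[u[1],u[0]])
print([g[y,240] for y in range(85,112)])
E
```

```text
outer (array([311.6,  40.8]), array([445.2, 164.3])) mouth (array([334.8,  65.8]), array([422.3, 146.5])) glass (array([322.9,  30.7]), array([435.8, 138.2]))
glass px [331.25  62.5 ] [420.3125 137.5   ]
dark px [296.875  31.25 ] [453.125  179.6875]
[0.39489229 0.26330339 0.012     ] [0.40338496 0.15383027 0.012     ] 0.10980204683678554 4.435985310084036
base front mid [0.39913862 0.20856683 0.012     ] ->origin [0.47389704 0.21458175 0.012     ]
(180, 62) 238
(300, 70) 239
(280, 110) 112
[np.uint8(134), np.uint8(131), np.uint8(107), np.uint8(38), np.uint8(42), np.uint8(44), np.uint8(48), np.uint8(51), np.uint8(52), np.uint8(46), np.uint8(46), np.uint8(47), np.uint8(46), np.uint8(46), np.uint8(49), np.uint8(48), np.uint8(47), np.uint8(48), np.uint8(59), np.uint8(73), np.uint8(72), np.uint8(85), np.uint8(113), np.uint8(113), np.uint8(110), np.uint8(111), np.uint8(112)]
```

The predicted pose agrees to about 1.7 mm, and the wrist view's base edge gives the same correction. M is then about (0.4435, 0.212, 0.165). Next I'll check the cap in hand and compute the pre-insertion move.

```bash
cat > tgt.py <<'E'
from h import *
from scipy.spatial.transform import Rotation as Ro
psi=np.radians(4.5);th=np.radians(35)
L=np.array([-np.sin(th)*np.cos(psi),-np.sin(th)*np.sin(psi),np.cos(th)]);M=np.array([.4435,.212,.165])
y=np.array([np.sin(psi),-np.cos(psi),0]);RT=np.column_stack([np.cross(y,-L),y,-L])
def go(d,off=.009):
    s=arm.get_state();p=M+(off+d)*L
    print('t',s['t'],'shift mm',((p-s['tcp_pos'])*1e3).round(1),'rot deg',np.degrees(Ro.from_matrix(RT@s['tool_rot'].T).as_rotvec()).round(2))
    e=s['tcp_pos']-off*L-M; print('cap in lens (e1,e2,L) mm',(np.array([RT[:,0],RT[:,1],L])@e*1e3).round(2))
E
python3 - <<'E'
from tgt import *
w=load('w4');s=arm.get_state();
c=onz(w,401/1.5625-.18,378.5/1.5625-.18,s['tcp_pos'][2]-.005);print(s['tool_rot'].T@(c-s['tcp_pos']), np.linalg.norm(onz(w,495/1.5625,378/1.5625,c[2])-c))
go(.07);print(L)
E
```

```text
[0.00106676 0.00025059 0.00499815] 0.03056770088061242
t 5.4833 shift mm [ 48.3  16.1 -72.7] rot deg [  2.77 -35.01   0.16]
cap in lens (e1,e2,L) mm [  1.22  12.28 157.85]
[-0.57180829 -0.04500229  0.81915204]
```

>>> arm_command(targets=[0,2,0,0.5,-6.5,0,15,5,5,-5,1.1,-13,0,15,15,8,-20,1.6,-19.5,0,15,28,11,-40,2.1,-26,0,15,40,14,-60,2.5,-31.5,0,15,48,16,-73,2.8,-35,0,15,48,16,-73,2.8,-35,0,15,48,16,-73,2.8,-35,0,15,48,16,-73,2.8,-35,0,15,48,16,-73,2.8,-35,0,15])

```text
t: 6.32
tcp_pos: [0.3929, 0.1965, 0.2416]
tool_rot: [[0.819, 0.076, 0.569], [0.059, -0.997, 0.049], [0.571, -0.006, -0.821]]
contact_force: [0.6, 0.7, 0.3]
width: 0.0213
grasp_force: 50.4
```

```bash
python3 - <<'E'
from tgt import *
go(.02);s=arm.get_state();print(s['joint_positions'],s['width'],s['contact_force'])
E
```

```text
t 6.3167 shift mm [ 34.   14.2 -52.8] rot deg [-0.34 -0.23  0.12]
cap in lens (e1,e2,L) mm [ 1.61 11.51 83.38]
[ 0.53893559 -0.15324097 -1.26549692  2.35223672  0.57828777  0.40743823
 -2.74104198] 0.0213027926849431 [0.58550535 0.70269964 0.27954526]
```

Joint 7 sits at its limit, so the pose was not fully reached. The cap's angle about the lens axis is free, so I'll roll the tool about that axis in the direction that raises joint 7.

>>> arm_command(targets=[-5,0,8,-3.9,-0.3,5.6,15,-5,0,8,-7.9,-0.6,11.3,15,-5,0,8,-11.8,-0.9,17.0,15,-5,0,8,-15.8,-1.2,22.6,15,-5,0,8,-19.7,-1.6,28.3,15,-5,0,8,-23.7,-1.9,33.9,15])

```text
t: 6.82
tcp_pos: [0.3869, 0.2018, 0.2506]
tool_rot: [[0.557, 0.609, 0.564], [0.713, -0.7, 0.052], [0.426, 0.373, -0.824]]
contact_force: [0.2, 0.5, -1.2]
width: 0.0217
grasp_force: 50.4
```

```bash
python3 - <<'E'
from tgt import *
go(.02);s=arm.get_state();print(s['joint_positions'],s['width'],s['contact_force'])
E
```

```text
t 6.8167 shift mm [ 40.    8.9 -61.8] rot deg [ 23.46   1.52 -34.58]
cap in lens (e1,e2,L) mm [ 2.19  5.75 93.91]
[ 0.22193893 -0.13300838 -1.03218167  2.34269976  0.62681894  0.48834335
 -2.09625381] 0.02173076611288669 [ 0.23756471  0.46977588 -1.16268129]
```

```bash
cat >> tgt.py <<'E'
def go2(d,off=.009):
    s=arm.get_state();R=s['tool_rot'];p=M+(off+d)*L-.001*R[:,0]
    ax=np.cross(R[:,2],-L)
    print('t',s['t'],'shift mm',((p-s['tcp_pos'])*1e3).round(1),'rot deg',np.degrees(ax).round(2))
    e=s['tcp_pos']-off*R[:,2]*-1*1.0+.001*R[:,0]-M; print('cap in lens (e1,e2,L) mm',(np.array([RT[:,0],RT[:,1],L])@e*1e3).round(2))
    print('q',s['joint_positions'].round(3),'w',s['width'],'F',s['contact_force'].round(1),'g',s['grasp_force'])
E
sed -i 's/-off\*R\[:,2\]\*-1\*1.0/+off*R[:,2]/' tgt.py
python3 -c "
from tgt import *
go2(.04)"
```

```text
t 6.8167 shift mm [ 28.    7.3 -45.8] rot deg [-0.3  -0.52 -0.24]
cap in lens (e1,e2,L) mm [ 2.86  5.02 93.9 ]
q [ 0.222 -0.133 -1.032  2.343  0.627  0.488 -2.096] w 0.02173076611288669 F [ 0.2  0.5 -1.2] g 50.432748198509216
```

>>> arm_command(targets=[5,2,-8,-3.9,-0.3,5.6,15,10,4,-16,-7.9,-0.7,11.3,15,16,6,-27,-11.7,-1.4,16.2,15,22,7,-37,-11.7,-1.4,16.2,15,28,7.5,-46,-11.7,-1.4,16.2,15,28,7.5,-46,-11.7,-1.4,16.2,15,28,7.5,-46,-11.7,-1.4,16.2,15,28,7.5,-46,-11.7,-1.4,16.2,15])

```text
t: 7.48
tcp_pos: [0.4149, 0.209, 0.2047]
tool_rot: [[0.322, 0.755, 0.571], [0.907, -0.42, 0.044], [0.273, 0.504, -0.819]]
contact_force: [-0.8, -0.6, -0.4]
width: 0.0212
grasp_force: 50.4
```

```bash
python3 - <<'E'
from tgt import *
go2(.015)
w=cap('wrist','w5');t=cap('top','t5');s=cap('scene','s5')
f=lambda i:np.clip(255*(i/255.)**.6,0,255).astype('uint8')
j=cv2.resize(s['img'][195:270,170:270],(400,300),interpolation=cv2.INTER_CUBIC);k=cv2.resize(t['img'][200:260,170:250],(400,300),interpolation=cv2.INTER_CUBIC)
cv2.imwrite('pics/w5b.png',f(np.hstack([cv2.resize(w['img'],(400,600)),np.vstack([j,k])])))
E
```

```text
t 7.4833 shift mm [ 14.6   1.  -20.3] rot deg [ 0.04 -0.03  0.03]
cap in lens (e1,e2,L) mm [-0.29 -0.13 40.04]
q [ 0.173  0.114 -1.13   2.373  1.154  0.609 -2.302] w 0.02124684273520031 F [-0.8 -0.6 -0.4] g 50.43506741523743
```

View pics/w5b.png

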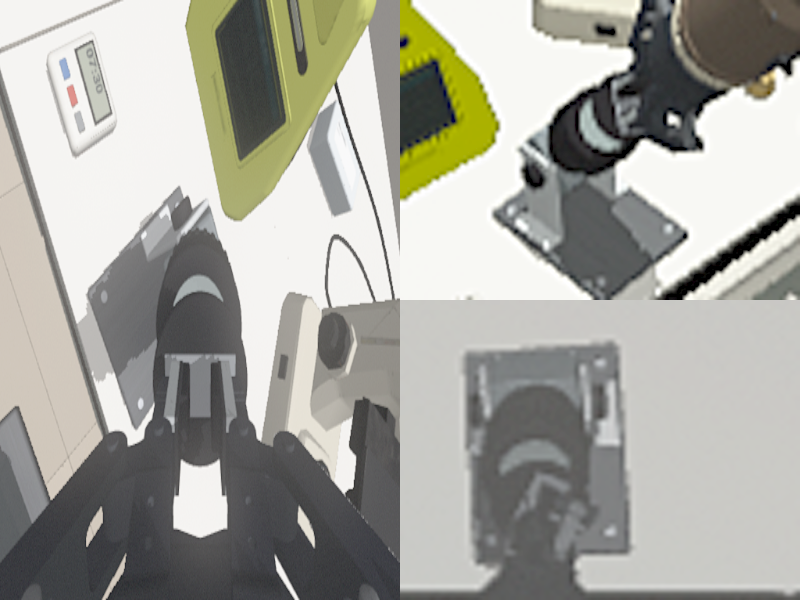

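The cap is aligned over the mouth: in the wrist view the barrel spans columns 156–242 and the cap is centred on the same column, about 199. I'll advance along the axis in two stages.

>>> arm_command(targets=[7,0.5,-10,0,0,0,15,14.6,1,-20.4,0,0,0,15,14.6,1,-20.4,0,0,0,15,14.6,1,-20.4,0,0,0,15])

```text
t: 7.97
tcp_pos: [0.4296, 0.2091, 0.1839]
tool_rot: [[0.323, 0.755, 0.571], [0.906, -0.42, 0.043], [0.272, 0.504, -0.82]]
contact_force: [-0.1, -0.2, -0.5]
width: 0.0212
grasp_force: 50.4
```

>>> arm_command(targets=[2.9,0.2,-4.1,0,0,0,15,5.7,0.5,-8.2,0,0,0,15,5.7,0.5,-8.2,0,0,0,15])

```text
t: 8.22
tcp_pos: [0.4358, 0.2101, 0.1762]
tool_rot: [[0.322, 0.754, 0.572], [0.906, -0.42, 0.044], [0.274, 0.504, -0.819]]
contact_force: [0.4, 0.8, 0.7]
width: 0.0211
grasp_force: 50.6
```

```bash
python3 -c "
from tgt import *
go2(-.001)"
```

```text
t 8.2167 shift mm [ 2.8  0.6 -4.9] rot deg [0.04 0.03 0.03]
cap in lens (e1,e2,L) mm [0.5  0.4  4.66]
q [ 0.097  0.239 -1.082  2.385  1.35   0.674 -2.479] w 0.02110610661854188 F [0.4 0.8 0.7] g 50.55855095386505
```

No contact with the hooks 5 mm inside the mouth. Go the rest of the way.

>>> arm_command(targets=[1.1,0.1,-2,0,0,0,15,2.2,0.2,-3.6,0,0,0,15,2.8,0.3,-4.6,0,0,0,15,2.8,0.3,-4.6,0,0,0,15,2.8,0.3,-4.6,0,0,0,15])

```text
t: 8.63
tcp_pos: [0.438, 0.2115, 0.1728]
tool_rot: [[0.319, 0.754, 0.574], [0.907, -0.418, 0.045], [0.274, 0.506, -0.818]]
contact_force: [-19.4, -1.8, 27.2]
width: 0.0211
grasp_force: 56.8
```

```bash
python3 -c "
from tgt import *
go2(-.001)"
```

```text
t 8.6333 shift mm [ 0.6 -0.7 -1.5] rot deg [-0.01  0.16  0.  ]
cap in lens (e1,e2,L) mm [ 0.43 -0.79  0.56]
q [ 0.086  0.254 -1.078  2.387  1.375  0.685 -2.502] w 0.021065559702716466 F [-19.4  -1.8  27.2] g 56.793293952941895
```

It is seated: about 33 N directed purely along the lens axis, at 0.6 mm from nominal. Ease the push, then release.

>>> arm_command(targets=[-0.3,0,0.5,0,0,0,15,-0.3,0,0.5,0,0,0,30,-0.3,0,0.5,0,0,0,45,-0.3,0,0.5,0,0,0,60,-0.3,0,0.5,0,0,0,70,-0.3,0,0.5,0,0,0,70,-0.3,0,0.5,0,0,0,70])

```text
t: 9.22
tcp_pos: [0.4382, 0.2093, 0.1714]
tool_rot: [[0.324, 0.754, 0.572], [0.906, -0.421, 0.042], [0.272, 0.504, -0.82]]
contact_force: [-0.5, 0.2, -0.9]
width: 0.07
grasp_force: 0.0
```

>>> arm_command(targets=[-3,-0.2,4,0,0,0,70,-8.6,-0.7,12.3,0,0,0,70,-17,-1.4,24.6,0,0,0,70,-29,-2.2,41,0,0,0,70,-46,-3.6,66,0,0,0,70,-57,-4.5,82,0,0,0,70,-57,-4.5,82,0,0,0,70,-57,-4.5,82,0,0,0,70])

```text
t: 9.88
tcp_pos: [0.381, 0.2061, 0.2562]
tool_rot: [[0.321, 0.752, 0.576], [0.906, -0.421, 0.044], [0.275, 0.508, -0.816]]
contact_force: [0.3, -0.5, 0.3]
width: 0.0702
grasp_force: 0.0
```

```bash
python3 - <<'E'
from tgt import *
go2(0)
w=cap('wrist','w6');s=cap('scene','s6')
f=lambda i:np.clip(255*(i/255.)**.6,0,255).astype('uint8')
j=cv2.resize(s['img'][195:270,180:255],(375,375),interpolation=cv2.INTER_CUBIC)
cv2.imwrite('pics/w6b.png',f(np.hstack([cv2.resize(w['img'][40:290,100:384],(425,375)),j])))
E
```

```text
t 9.8833 shift mm [ 57.    4.6 -84.1] rot deg [0.06 0.31 0.06]
cap in lens (e1,e2,L) mm [1.4700e+00 1.0000e-01 1.0173e+02]
q [ 0.234 -0.156 -1.065  2.339  0.618  0.504 -1.768] w 0.07017895086264891 F [ 0.3 -0.5  0.3] g 0.0
```

View pics/w6b.png

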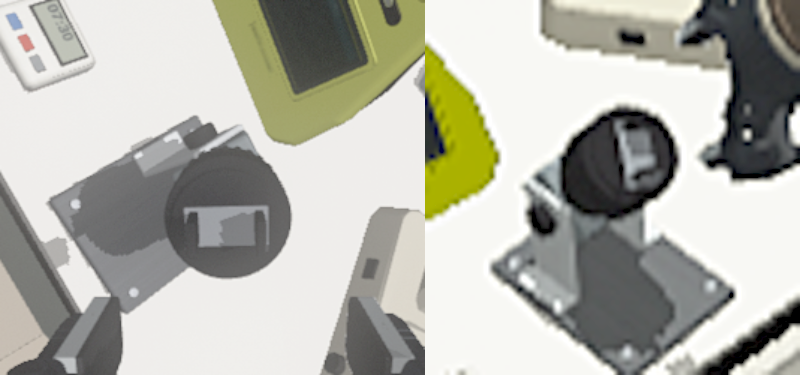

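The cap sits square in the lens, with its tabs at the outer ends of the face plate as they were at rest, and the gripper is clear.

```bash
python3 -c "
from rig import arm
print(arm.close_job())"
```

```text
the job is handed in; nothing more can be done
None
```

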